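# Put a carabiner under a set pull on the bench pull tester

## Robot

A 6-joint arm with a two-finger parallel gripper is mounted at the origin on the work surface. World frame = base frame: x ahead of the robot, y to its left, z up, the work surface at z = 0. Lengths are in m, angles in rad, forces in N, time in s.
With the tool pointing down it reaches from about 0.25 to 0.725 m from the base axis. Payload 4 kg.
Tool frame: the origin (TCP) lies midway between the tips of the shut fingers; the grasp point (between the pads) lies bot.tcp_to_grasp behind it (bot.tcp_to_grasp is the distance from the TCP to the grasp point, in m); z points along the fingers, y is the line along which they close (so a half turn about z gives the same grasp; the last joint's range is limited). The gripper opens to 85 mm and grips with 20 to 120 N. Pads are 22 mm wide; open, the fingers measure 114 mm over their backs; the gripper's body (76 mm by 85 mm) begins 54 mm behind the grasp point. The pads swing forward as they close: fully open they stand 13 mm farther back than shut.
Start: joints at [-1.215, 0.241, 0.005, 1.335, 0, 1.571], TCP at [0.174, -0.469, 0.199] pointing down, gripper open.
Joint ranges: [-2.72, 2.72], [-1.05, 1.87], [-1.09, 1.28], [-1.99, 2.15], [-1.42, 1.44], [-3.14, 3.14]. Speed limits (rad/s): [2.79, 2.79, 3.14, 3.14, 3.14, 3.14].

## Interface

Orientations are given as a rotation vector (axis times angle).
In Python, from rig import bot gives the robot as it stands. The module is installed in compiled form; this text tells all that it offers.
- The arm moves only by the shell command python3 -m jog 'ROWS' [FORCE]. ROWS is JSON, a list of rows, each an object with "rotation": the turn, a rotation vector about the tool's x, y, z in units of 5 degrees (1.0 is 5 degrees), a list of three; "translation": the shift along the tool's x, y, z in units of 50 mm (1.0 is 50 mm), a list of three; "fingers": the closure, from 0 (fully open) to 1 (shut). In form: [{"rotation": [rx, ry, rz], "translation": [x, y, z], "fingers": fingers}, ...]. A call has 1 to 12 rows; each row is the pose to reach, as a shift and turn from the pose commanded when the call began, along the tool's axes at that moment; what a row does not reach only later rows make up. A row lasts 1/10 s, in which the tool goes at most 50 mm and 8.59 degrees, less where a joint would pass 70% of its speed; a pose out of reach is approached as far as the arm can. A call with a gripper value outside its range is refused whole. The fingers move at their own pace and stop on an object; FORCE is the grip in N (left out, the last holds). Time passes only in rows, so rows that repeat a pose let the fingers close. It gives the time, the measured TCP pose, the force, the opening and the grip force at its end, in the units of the state.
- bot.sense(): the state, without advancing time (a new reading comes with each control period).
- bot.camera(name): name is "scene" or "top" or "wrist"; returns a dict with "frame" (420x560x3 uint8, red, green, blue), "camera_matrix" (3x3 intrinsics, pixels), "pose" (4x4, takes a point from camera to world coordinates); the wrist camera has in their place "tool_from_camera" (4x4, takes a point from camera to tool coordinates, whose origin is the TCP and whose axes are the flange's). Camera axes: x right, y down, z forward; pixel columns grow to the right and rows downward; lengths in m; the calibration is good to about 2 mm. The wrist camera is an equidistant fisheye: a pixel r from the principal point sees the ray r / f radians off the axis. A picture is of the moment at which its call begins: read the wrist's pose just before it. There is no depth.
- bot.job_done(): hands the job in; it is judged then, once.
The state is a dict: "clock": time; "joint_pos": joint angles; "dq": joint speeds; "effort": joint torques, N m; "eef_pos": TCP position; "tool_rot": TCP orientation; "contact_force": force on the tool from outside, world axes, zero at the start; "torque": the same for the moment, N m; "opening": finger opening in m; "grip_force": force on a finger pad.
Only numpy, scipy, OpenCV 4.12 (cv2) and the standard library are available. Lean on these libraries where they do the work, as an engineer would, in place of code of your own. Each camera call takes 0.05 s, during which the arm holds its last target. There are 200 camera calls.

## Task

Take the red-knobbed pin from the rack, stand it through the free end of the green carabiner, fully down in the carriage's socket, and let go of it. Then draw the carriage out smoothly by its black bow handle until the gauge's red pointer is level with the yellow set marker, without pulling well past it, and finish while still holding the handle there, because the gauge's spring pulls it back. Leave the marker as set and do not disturb the other pins, the orange carabiner or the tape dispenser.

Things in the scene. Friction and masses are not known exactly. Their poses are not given: they have to be found in the camera images.
- bench: Pull tester fixed to the table: base plate 440 x 110 mm; blue gauge box (top 66 mm high) at one end, carriage between dark guide ways (36 mm high) at the other. Origin at table level on the centreline; +x is the direction of pull, from gauge to carriage; z up. At rest, along x: gauge box -215 to -65 mm, gauge post -30, socket +25, handle +95, end of the base +215.
- carriage (a joint): Travel of the carriage in m along the bench's +x (outwards): 0 inner stop, 0.085 outer stop; starts at 0 to 0.008; slides freely (0.5 kg, friction 0.6 N) until the carabiner comes taut. Aluminium block 110 x 66 mm, its top (deck) 50 mm above the table.
- socket (a point): Centre of the mouth of the round socket in the carriage deck, 50 mm above the table: a vertical blind hole 14 mm wide, 28 mm deep. Moves with the carriage. The free end of the carabiner lies around it on the deck.
- handle (a point): Middle of the grip bar of the black bow handle on the carriage: level round bar 14 mm thick, 52 mm long, across the pull, centre 90 mm above the table, 33 mm free below it, 70 mm further out than the socket. Moves with the carriage. Can be pinched from above with the fingers closing along the bench's x.
- gauge (a joint): Extension of the gauge's steel plunger in m towards the carriage (bench +x): 0 at rest, stop at 0.05; spring 400 N/m (10 N at 0.025). It ends in a steel block, top 50 mm high, with a fixed upright post 12 mm thick, 22 mm tall, in the other end of the carabiner. Not to be touched: it is drawn out only through the pinned carabiner.
- pointer (a point): The red pointer (bar 3 mm wide, 24 mm long) on the white scale on top of the gauge; the point is on the scale's centreline, 70 mm above the table. Moves with the gauge plunger along the bench's x.
- mark (a point): The yellow set marker, a rider 8 mm wide on the other long edge of the same scale; the point is level with its middle, on the scale's centreline, 70 mm above the table: pointer and mark coincide when level. Set anew each time 20 to 36 mm towards the carriage from the pointer's rest. Black ticks are 10 mm apart.
- carabiner: Green oval carabiner with steel gate, 108 x 60 mm, bar 10 mm thick, loose. Origin at the oval's centre on its underside, x along its length. Lies flat, 50 mm above the table, round the gauge post at one end and the empty socket at the other. With the pin in, the carriage moves 13 to 21 mm before it is taut.
- pin_mid (a point): Red-knobbed steel loading pin, upright in one of the rack's three holes, 90 g; point half-way up its 80 mm; z up the pin. Shaft 12 mm thick, 55 mm long, tapered foot; above it the red knob 26 mm wide, 25 mm tall, its middle 27 mm above this point. Foot is 10 mm above the table in the rack; fully down in the socket it is 22 mm above the table (this point 12 mm above the deck).
- rack: Wooden pin rack, fixed, 170 x 56 mm, 40 mm high; three holes 14 mm wide, 30 mm deep in a row along its x axis, 55 mm apart, the middle one at the centre. Origin at the centre of the underside. Room for fingers that close across the row.
- pin_b_mid (a point): Black-knobbed pin in the rack (like the red one, shaft 11 mm), point half-way up. To be left alone.
- pin_c_mid (a point): Blue-knobbed pin in the rack (like the red one, shaft 11 mm), point half-way up. To be left alone.
- spare: Orange carabiner of the same shape, lying flat on the table. To be left alone.
- dispenser: Grey weighted tape dispenser, 160 x 62 mm, 102 mm high, on the table. To be left alone.

How it is judged:
By the outcome, as a careful person would: the job done as asked, in the order asked, and still so for the second after the job is handed in, while the arm keeps its last pose, push and grip.
It also fails if it takes over 58 s, if anything falls off the work surface, if the arm or the gripper's body presses on something with over 40 N, if the wrist force passes 120 N, or if a joint passes its speed limit or range.

## Working session

There is one attempt and no reset: what is moved stays moved. The work goes in short steps, Python scripts to look and compute and a shell command to move; the robot and the scene stay as the last step left them, time stands still between calls to the robot, and variables do not carry over. Pictures are saved under pics/ and viewed, at most 10 in all, crops included, and the job is handed in when it is done.

```bash
mkdir -p pics
python3 - <<'E'
from rig import bot
import cv2,pickle
s=bot.sense();print(s['eef_pos'],s['tool_rot'],s['opening'],bot.tcp_to_grasp)
d={}
for n in ('top','scene'):
    c=bot.camera(n);d[n]=c;cv2.imwrite(f'pics/{n}0.png',c['frame'][:,:,::-1]);print(n,c['camera_matrix'],c['pose'])
pickle.dump(d,open('d0.pkl','wb'))
E
```

```text
[ 0.17392233 -0.46804676  0.19773305] [-3.09004859e+00 -5.55564082e-01  5.71986932e-04] 0.08547093396518674 0.0187
top [[390.4001641    0.         280.56592018]
 [  0.         390.4001641  213.06527039]
 [  0.           0.           1.        ]] [[-0.02517468 -0.98221604  0.18605884  0.41154791]
 [-0.99885948  0.03226774  0.03519273  0.01926939]
 [-0.04057056 -0.18496067 -0.98190813  0.98442628]
 [ 0.          0.          0.          1.        ]]
scene [[540.03068496   0.         280.49100107]
 [  0.         540.03068496 200.24405479]
 [  0.           0.           1.        ]] [[-0.29796866  0.79261779 -0.53195086  1.19404033]
 [ 0.95457298  0.24609492 -0.16801105  0.2414722 ]
 [-0.00225814 -0.55784795 -0.8299401   1.02454969]
 [ 0.          0.          0.          1.        ]]
```

View pics/top0.png

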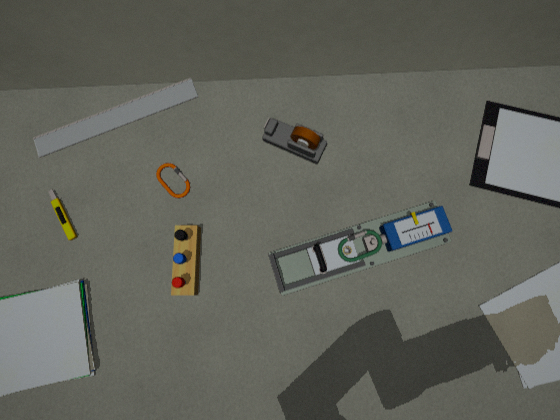

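View pics/scene0.png

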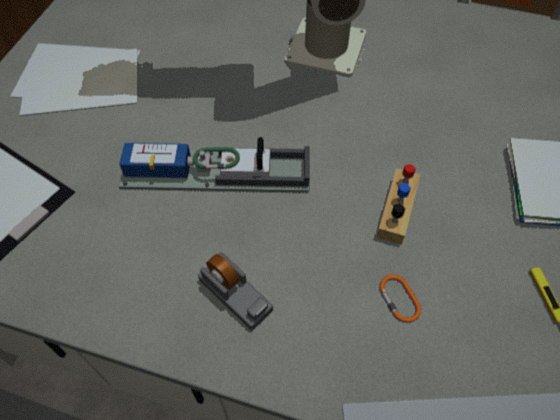

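```bash
cat > h.py <<'E'
import numpy as np,cv2,pickle
def plane(c,u,v,z):
    r=c['pose'][:3,:3]@np.linalg.solve(c['camera_matrix'],[u,v,1.]);o=c['pose'][:3,3]
    return o+r*(z-o[2])/r[2]
def proj(c,p):
    q=c['pose'][:3,:3].T@(np.array(p)-c['pose'][:3,3]);q=c['camera_matrix']@q;return q[:2]/q[2]
def red(c,box):
    u0,u1,v0,v1=box;f=c['frame'][v0:v1,u0:u1].astype(int)
    m=(f[...,0]>90)&(f[...,0]>2.2*f[...,1])&(f[...,0]>2.2*f[...,2]);v,u=np.nonzero(m);return u.mean()+u0,v.mean()+v0,m.sum()
E
python3 - <<'E'
from h import *
d=pickle.load(open('d0.pkl','rb'))
t,s=d['top'],d['scene']
for c,b in ((t,(160,200,270,295)),(s,(395,420,160,182))):
    r=red(c,b);print(r,plane(c,r[0],r[1],.077))
a=cv2.resize(t['frame'][195:300,260:460],(800,420),interpolation=cv2.INTER_CUBIC)
cv2.imwrite('pics/c0.png',a[:,:,::-1])
a=cv2.resize(s['frame'][130:200,115:315],(800,280),interpolation=cv2.INTER_CUBIC)
cv2.imwrite('pics/c1.png',a[:,:,::-1])
E
```

```text
(np.float64(176.57647058823528), np.float64(281.9529411764706), np.int64(85)) [0.42913033 0.29676556 0.077     ]
(np.float64(409.3918918918919), np.float64(168.21621621621622), np.int64(74)) [0.4215436 0.2952341 0.077    ]
```

View pics/c0.png

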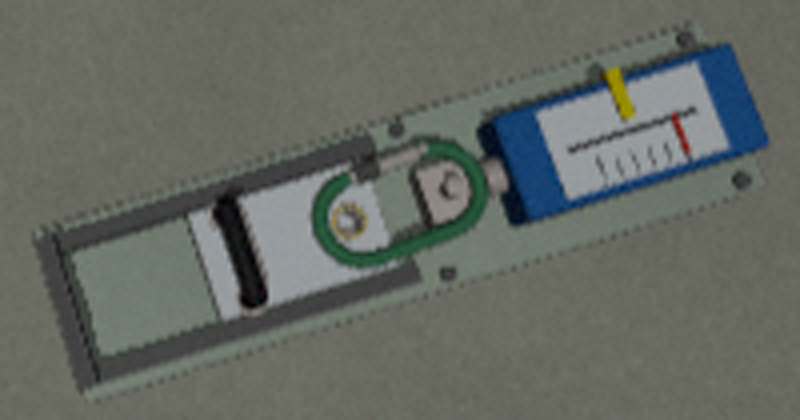

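View pics/c1.png

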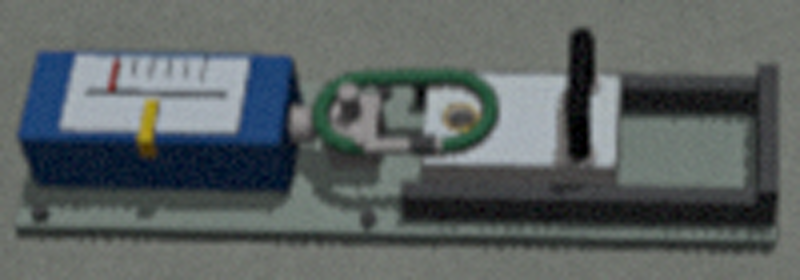

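Run:
```python
from h import *
d=pickle.load(open('d0.pkl','rb'))
t,s=d['top'],d['scene']
T=lambda u,v,z:plane(t,260+(u+.5)/4-.5,195+(v+.5)/4-.5,z)
S=lambda u,v,z:plane(s,115+(u+.5)/4-.5,130+(v+.5)/4-.5,z)
for n,a,b,z in (('sock',(349,221),(460,116),.05),('handle',(241,252),(580,95),.092),('post',(450,186),(347,103),.072),('pointer',(681,135),(114,76),.07),('mark',(619,92),(150,118),.07)):
    print(n,T(*a,z),S(*b,z))
def rp(c,u,v): return plane(c,u,v,.09)
print('knobs top', [rp(t,*p) for p in((178,282),(180,258),(181,235))],[rp(s,*p) for p in((409.5,168),(404,187),(398,209))])
dv=T(681,135,.07)-T(349,221,.05);print('yaw',np.degrees(np.arctan2(-dv[1],-dv[0])))
```

```text
sock [ 0.49435651 -0.10277169  0.05      ] [ 0.49419663 -0.10151779  0.05      ]
handle [ 0.47483118 -0.03540368  0.092     ] [ 0.49086808 -0.02853281  0.092     ]
post [ 0.5110428  -0.15940477  0.072     ] [ 0.52011529 -0.15779187  0.072     ]
pointer [ 0.53707172 -0.29524585  0.07      ] [ 0.5397675  -0.29278243  0.07      ]
mark [ 0.56361267 -0.26183517  0.07      ] [ 0.561487   -0.26029166  0.07      ]
knobs top [array([0.42868823, 0.28950219, 0.09      ]), array([0.48316674, 0.28614323, 0.09      ]), array([0.53660343, 0.28501443, 0.09      ])] [array([0.43148694, 0.29461985, 0.09      ]), array([0.48516961, 0.29212732, 0.09      ]), array([0.54397104, 0.29011157, 0.09      ])]
yaw 102.5126877802466
```

```bash
python3 -m jog '[{"rotation":[0,0,2.3],"translation":[0.5,-0.6,0],"fingers":0},{"rotation":[0,0,4.54],"translation":[1.2,-1.5,0],"fingers":0},{"rotation":[0,0,4.54],"translation":[2,-2.5,0],"fingers":0},{"rotation":[0,0,4.54],"translation":[2.8,-3.5,0],"fingers":0},{"rotation":[0,0,4.54],"translation":[3.6,-4.5,0],"fingers":0},{"rotation":[0,0,4.54],"translation":[4.4,-5.5,0],"fingers":0},{"rotation":[0,0,4.54],"translation":[5.2,-6.5,0],"fingers":0},{"rotation":[0,0,4.54],"translation":[6,-7.5,0],"fingers":0},{"rotation":[0,0,4.54],"translation":[6.8,-8.5,0],"fingers":0},{"rotation":[0,0,4.54],"translation":[7.6,-9.5,0],"fingers":0},{"rotation":[0,0,4.54],"translation":[8.4,-10.5,0],"fingers":0},{"rotation":[0,0,4.54],"translation":[9.2,-11.5,0],"fingers":0}]' 30
python3 -c "
from rig import bot
from scipy.spatial.transform import Rotation as R
s=bot.sense();print(s['joint_pos'],s['eef_pos'],s['contact_force']);print(R.from_rotvec(s['tool_rot']).as_matrix())"
```

```text
clock: 1.3
eef_pos: [0.3557, 0.0138, 0.1985]
tool_rot: [-3.107, -0.011, 0.002]
contact_force: [0.7, -0.7, 0.8]
opening: 0.085
grip_force: 0.0
[ 0.00612123 -0.04632747 -0.31876593  1.29945226  0.03464143  3.14069698] [0.35571498 0.01382178 0.19845942] [ 0.69098285 -0.66426143  0.79534846]
[[ 0.99997482  0.00697527 -0.00130572]
 [ 0.0070163  -0.99937567  0.03462716]
 [-0.00106337 -0.03463545 -0.99939945]]
```

```bash
python3 -m jog '[{"rotation":[0,0,-1.7],"translation":[0.2,-0.6,0],"fingers":0},{"rotation":[0,0,-3.4],"translation":[0.4,-1.4,0],"fingers":0},{"rotation":[0,0,-5.1],"translation":[0.6,-2.2,0],"fingers":0},{"rotation":[0,0,-6.8],"translation":[0.8,-3,0],"fingers":0},{"rotation":[0,0,-8.5],"translation":[1,-3.8,0],"fingers":0},{"rotation":[0,0,-10.2],"translation":[1.1,-4.5,0],"fingers":0},{"rotation":[0,0,-11.9],"translation":[1.2,-4.9,0],"fingers":0},{"rotation":[0,0,-13.6],"translation":[1.2,-5,0],"fingers":0},{"rotation":[0,0,-15.3],"translation":[1.2,-5,0],"fingers":0},{"rotation":[0,0,-17],"translation":[1.2,-5,0],"fingers":0}]'
python3 -c "
from rig import bot
from scipy.spatial.transform import Rotation as R
s=bot.sense();print(s['joint_pos'],s['eef_pos'],s['contact_force']);print(R.from_rotvec(s['tool_rot']).as_matrix())"
```

```text
clock: 2.3
eef_pos: [0.4155, 0.2611, 0.2064]
tool_rot: [-2.291, -2.112, -0.033]
contact_force: [0.0, 0.0, -0.6]
opening: 0.0854
grip_force: 0.0
[ 0.54101367  0.20544132 -0.02029332  1.3295947   0.029185    2.19289468] [0.41553573 0.26110246 0.20641487] [ 0.02277826  0.03194939 -0.58117264]
[[ 0.08079994  0.99672876 -0.00177636]
 [ 0.996193   -0.08069775  0.03297533]
 [ 0.03272411 -0.00443401 -0.99945459]]
```

```bash
cat >> h.py <<'E'
from scipy.spatial.transform import Rotation as Rr
def Rdown(yaw):
    y=np.radians(yaw);x=np.array([np.cos(y),np.sin(y),0]);z=np.array([0,0,-1.]);return np.c_[x,np.cross(z,x),z]
def rel(pos,yaw):
    from rig import bot
    s=bot.sense();R=Rr.from_rotvec(s['tool_rot']).as_matrix()
    print('rot',np.round(Rr.from_matrix(R.T@Rdown(yaw)).as_rotvec(degrees=True)/5,3),'tr',np.round(R.T@(np.array(pos)-s['eef_pos'])/.05,3))
E
python3 -c "
from h import *
rel([.427,.293,.2],177.7)"
```

```text
rot [  0.263  -0.331 -18.465] tr [0.65  0.178 0.149]
```

```bash
python3 -m jog '[{"rotation":[0.03,-0.03,-1.7],"translation":[0.3,0.1,0.05],"fingers":0},{"rotation":[0.05,-0.06,-3.4],"translation":[0.65,0.18,0.1],"fingers":0},{"rotation":[0.08,-0.09,-5.1],"translation":[0.65,0.18,0.15],"fingers":0},{"rotation":[0.1,-0.12,-6.8],"translation":[0.65,0.18,0.15],"fingers":0},{"rotation":[0.12,-0.15,-8.5],"translation":[0.65,0.18,0.15],"fingers":0},{"rotation":[0.15,-0.18,-10.2],"translation":[0.65,0.18,0.15],"fingers":0},{"rotation":[0.17,-0.21,-11.9],"translation":[0.65,0.18,0.15],"fingers":0},{"rotation":[0.2,-0.24,-13.6],"translation":[0.65,0.18,0.15],"fingers":0},{"rotation":[0.22,-0.27,-15.3],"translation":[0.65,0.18,0.15],"fingers":0},{"rotation":[0.24,-0.3,-17],"translation":[0.65,0.18,0.15],"fingers":0},{"rotation":[0.263,-0.331,-18.465],"translation":[0.65,0.18,0.15],"fingers":0},{"rotation":[0.263,-0.331,-18.465],"translation":[0.65,0.18,0.15],"fingers":0}]'
cat >> h.py <<'E'
def wrist(name):
    from rig import bot
    s=bot.sense();c=bot.camera('wrist')
    cv2.imwrite(f'pics/{name}.png',c['frame'][:,:,::-1])
    T=np.eye(4);T[:3,:3]=Rr.from_rotvec(s['tool_rot']).as_matrix();T[:3,3]=s['eef_pos']
    c['pose']=T@c['tool_from_camera'];c['s']=s;pickle.dump(c,open(name+'.pkl','wb'));return c
def wplane(c,u,v,z):
    K=c['camera_matrix'];x,y=(u-K[0,2])/K[0,0],(v-K[1,2])/K[1,1];r=np.hypot(x,y)
    k=np.sin(r)/r if r>1e-9 else 1.
    d=c['pose'][:3,:3]@[x*k,y*k,np.cos(r)];o=c['pose'][:3,3];return o+d*(z-o[2])/d[2]
def wproj(c,p):
    q=c['pose'][:3,:3].T@(np.array(p)-c['pose'][:3,3]);K=c['camera_matrix'];h=np.hypot(q[0],q[1]);th=np.arctan2(h,q[2])
    return np.array([K[0,0]*th*q[0]/h+K[0,2],K[1,1]*th*q[1]/h+K[1,2]])
E
python3 -c "
from h import *
c=wrist('w1');print(c['s']['eef_pos'],c['s']['tool_rot'],c['camera_matrix'],c['tool_from_camera'])
f=c['frame'].astype(int);m=((f[...,0]>70)&(f[...,0]>2*f[...,1])&(f[...,0]>2*f[...,2])).astype('uint8')
n,l,st,ce=cv2.connectedComponentsWithStats(m)
for i in range(1,n):
  if st[i,4]>50:print(st[i],ce[i],wplane(c,*ce[i],.090))
"
```

```text
clock: 3.5
eef_pos: [0.4273, 0.2927, 0.2002]
tool_rot: [0.074, 3.141, 0.0]
contact_force: [-0.8, 0.3, 0.5]
opening: 0.0854
grip_force: 0.0
[0.42733091 0.29267924 0.20017758] [7.38804438e-02 3.14056848e+00 4.57020085e-04] [[325.1922621    0.         276.88122761]
 [  0.         325.1922621  207.00619073]
 [  0.           0.           1.        ]] [[-1.17154725e-03 -9.53713713e-01 -3.00713786e-01  7.62266541e-02]
 [ 9.99999293e-01 -1.05656285e-03 -5.44996452e-04 -2.66136628e-05]
 [ 2.02047576e-04 -3.00714212e-01  9.53714277e-01 -1.75225428e-01]
 [ 0.00000000e+00  0.00000000e+00  0.00000000e+00  1.00000000e+00]]
[265 177  27  29 607] [277.89621087 191.50906096] [0.42640647 0.29350453 0.09      ]
[285 327  38  15  54] [300.88888889 331.05555556] [0.58663077 0.31153885 0.09      ]
```

View pics/w1.png

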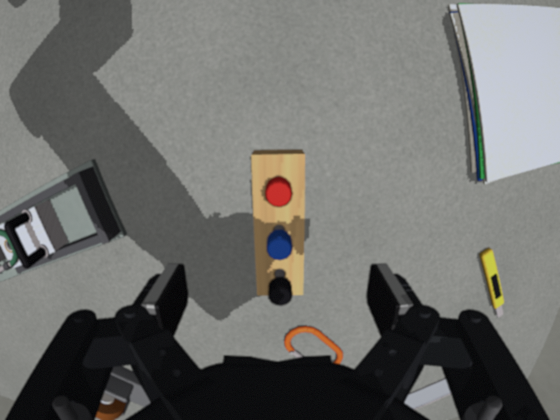

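```bash
python3 -m jog '[{"rotation":[0,0,0],"translation":[-0.014,0.016,0.6],"fingers":0},{"rotation":[0,0,0],"translation":[-0.014,0.016,1.4],"fingers":0},{"rotation":[0,0,0],"translation":[-0.014,0.016,2.2],"fingers":0},{"rotation":[0,0,0],"translation":[-0.014,0.016,2.7],"fingers":0},{"rotation":[0,0,0],"translation":[-0.014,0.016,2.86],"fingers":0},{"rotation":[0,0,0],"translation":[-0.014,0.016,2.86],"fingers":0.5},{"rotation":[0,0,0],"translation":[-0.014,0.016,2.86],"fingers":0.8},{"rotation":[0,0,0],"translation":[-0.014,0.016,2.86],"fingers":0.9},{"rotation":[0,0,0],"translation":[-0.014,0.016,2.86],"fingers":0.9},{"rotation":[0,0,0],"translation":[-0.014,0.016,2.86],"fingers":0.9},{"rotation":[0,0,0],"translation":[-0.014,0.016,2.86],"fingers":0.9},{"rotation":[0,0,0],"translation":[-0.014,0.016,2.86],"fingers":0.9}]' 40
```

```text
clock: 4.75
eef_pos: [0.4275, 0.2949, 0.058]
tool_rot: [0.069, 3.14, 0.002]
contact_force: [0.0, -0.2, -0.5]
opening: 0.0084
grip_force: 0.0
```

```bash
python3 -c "
from h import *
wrist('w2')"
```

```text
(no output)
```

View pics/w2.png

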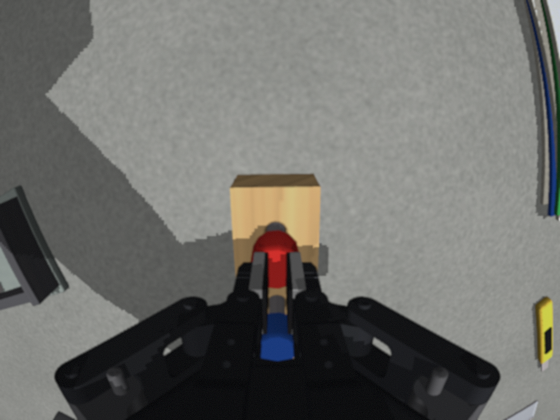

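```bash
python3 -c "
from h import *
a=cv2.imread('pics/w2.png')[200:340,200:360]
cv2.imwrite('pics/w2c.png',cv2.resize(a,(640,560),interpolation=cv2.INTER_CUBIC))
from rig import bot
s=bot.sense();print(s['grip_force'],s['opening'])"
```

```text
0.0 0.008324744833921186
```

View pics/w2c.png

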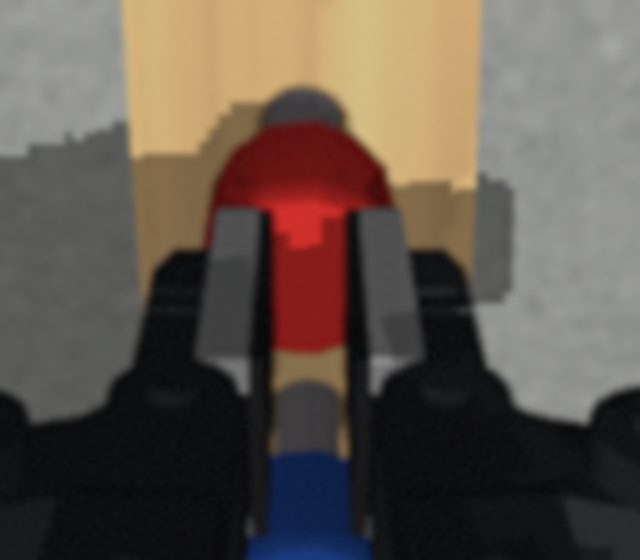

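The knob (rows 231–287, centre column 276) sits where predicted, but the closed fingertips (row 252) appear to be above it, about 35 mm further back than the stated TCP. I'll open, descend 15 mm (still clear of the rack by either reading) and close again.

```bash
python3 -m jog '[{"rotation":[0,0,0],"translation":[0,-0.02,0],"fingers":0.4},{"rotation":[0,0,0],"translation":[0,-0.02,0],"fingers":0.2},{"rotation":[0,0,0],"translation":[0,-0.02,0],"fingers":0.2},{"rotation":[0,0,0],"translation":[0,-0.02,0],"fingers":0.2},{"rotation":[0,0,0],"translation":[0,-0.02,0.1],"fingers":0.2},{"rotation":[0,0,0],"translation":[0,-0.02,0.2],"fingers":0.2},{"rotation":[0,0,0],"translation":[0,-0.02,0.28],"fingers":0.2},{"rotation":[0,0,0],"translation":[0,-0.02,0.28],"fingers":0.5},{"rotation":[0,0,0],"translation":[0,-0.02,0.28],"fingers":0.9},{"rotation":[0,0,0],"translation":[0,-0.02,0.28],"fingers":0.9},{"rotation":[0,0,0],"translation":[0,-0.02,0.28],"fingers":0.9},{"rotation":[0,0,0],"translation":[0,-0.02,0.28],"fingers":0.9}]' 20
```

```text
clock: 6.0
eef_pos: [0.4276, 0.294, 0.044]
tool_rot: [0.069, 3.14, 0.003]
contact_force: [-0.3, -0.6, 0.3]
opening: 0.0245
grip_force: 20.3
```

```bash
python3 -m jog '[{"rotation":[0,0,0],"translation":[0,0,0],"fingers":0.5},{"rotation":[0,0,0],"translation":[0,0,0],"fingers":0.4},{"rotation":[0,0,0],"translation":[0,0,0],"fingers":0.4},{"rotation":[0,0,0],"translation":[0,0,0.12],"fingers":0.4},{"rotation":[0,0,0],"translation":[0,0,0.24],"fingers":0.4},{"rotation":[0,0,0],"translation":[0,0,0.36],"fingers":0.4},{"rotation":[0,0,0],"translation":[0,0,0.36],"fingers":0.6},{"rotation":[0,0,0],"translation":[0,0,0.36],"fingers":0.9},{"rotation":[0,0,0],"translation":[0,0,0.36],"fingers":0.9},{"rotation":[0,0,0],"translation":[0,0,0.36],"fingers":0.9},{"rotation":[0,0,0],"translation":[0,0,0.36],"fingers":0.9}]' 50
```

```text
clock: 7.1
eef_pos: [0.4275, 0.2938, 0.0259]
tool_rot: [0.07, 3.14, 0.002]
contact_force: [-0.1, 0.1, -0.6]
opening: 0.0242
grip_force: 49.0
```

```bash
python3 -m jog '[{"rotation":[0,0,0],"translation":[0,0,-0.4],"fingers":0.9},{"rotation":[0,0,0],"translation":[0,0,-1.1],"fingers":0.9},{"rotation":[0,0,0],"translation":[0,0,-1.8],"fingers":0.9},{"rotation":[0,0,0.5],"translation":[-0.05,-0.3,-2.3],"fingers":0.9},{"rotation":[0,0,2],"translation":[-0.2,-1,-2.4],"fingers":0.9},{"rotation":[0,0,3.5],"translation":[-0.4,-1.8,-2.4],"fingers":0.9},{"rotation":[0,0,5],"translation":[-0.6,-2.6,-2.4],"fingers":0.9},{"rotation":[0,0,6.5],"translation":[-0.8,-3.4,-2.4],"fingers":0.9},{"rotation":[0,0,8],"translation":[-1,-4.2,-2.4],"fingers":0.9},{"rotation":[0,0,9.5],"translation":[-1.2,-5,-2.4],"fingers":0.9},{"rotation":[0,0,11],"translation":[-1.3,-5.6,-2.4],"fingers":0.9},{"rotation":[0,0,12],"translation":[-1.4,-6,-2.4],"fingers":0.9}]'
python3 -c "
from h import *
rel([.494,-.102,.126],106.3)"
```

```text
clock: 8.3
eef_pos: [0.4839, -0.0114, 0.1456]
tool_rot: [1.639, 2.679, 0.002]
contact_force: [-0.2, 0.7, 0.2]
opening: 0.0248
grip_force: 49.4
rot [ 0.015 -0.005  2.157] tr [-1.705 -0.646  0.39 ]
```

```bash
python3 -m jog '[{"rotation":[0,0,0.7],"translation":[-0.5,-0.2,0],"fingers":0.9},{"rotation":[0,0,1.5],"translation":[-1,-0.4,0.1],"fingers":0.9},{"rotation":[0,0,2],"translation":[-1.5,-0.6,0.2],"fingers":0.9},{"rotation":[0.015,0,2.157],"translation":[-1.705,-0.646,0.38],"fingers":0.9},{"rotation":[0.015,0,2.157],"translation":[-1.705,-0.646,0.38],"fingers":0.9},{"rotation":[0.015,0,2.157],"translation":[-1.705,-0.646,0.38],"fingers":0.9}]'
python3 - <<'E'
from h import *
from rig import bot
c=wrist('w3');print(c['s']['eef_pos'],c['s']['tool_rot'])
d={n:bot.camera(n) for n in('top','scene')};pickle.dump(d,open('d1.pkl','wb'))
A=cv2.resize(c['frame'][150:300,180:380],(400,300),interpolation=cv2.INTER_CUBIC)
B=cv2.resize(d['top']['frame'][200:300,280:380],(400,300))
C=cv2.resize(d['scene']['frame'][110:200,180:300],(400,300),interpolation=cv2.INTER_CUBIC)
B=cv2.resize(d['top']['frame'][195:285,280:400],(400,300),interpolation=cv2.INTER_CUBIC)
cv2.imwrite('pics/j1.png',np.vstack([np.hstack([A,B]),np.hstack([C,C*0])])[:,:,::-1])
E
```

```text
clock: 8.9
eef_pos: [0.4942, -0.0989, 0.1259]
tool_rot: [-1.873, -2.519, -0.001]
contact_force: [-0.2, 0.1, -0.3]
opening: 0.0244
grip_force: 49.4
[ 0.49422378 -0.09892977  0.1259397 ] [-1.87348433e+00 -2.51902970e+00 -6.76095116e-04]
```

View pics/j1.png

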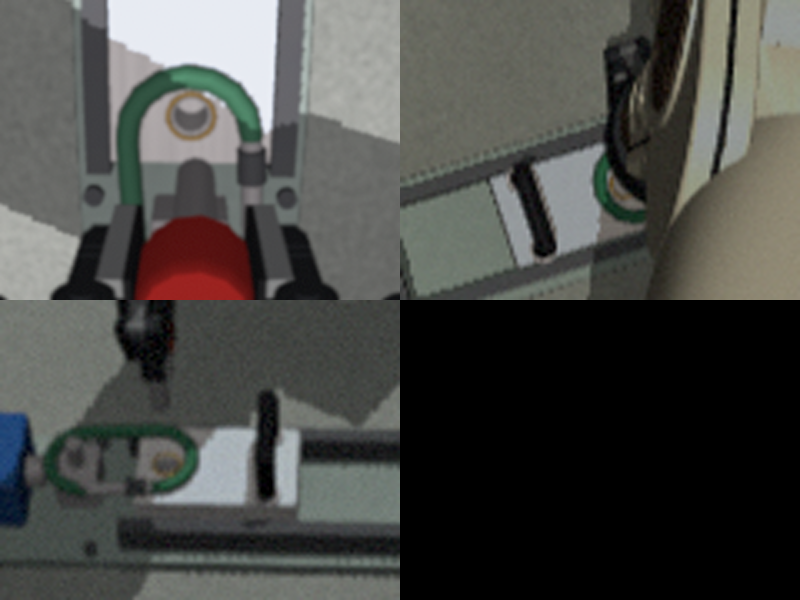

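Run:
```python
from h import *
c=pickle.load(open('w3.pkl','rb'))
print('socket',wplane(c,274.9,207.4,.05))
e=c['s']['eef_pos'];R=Rr.from_rotvec(c['s']['tool_rot']).as_matrix();print(R.round(4).tolist())
for dz in (-.016,-.008,-.001,.038,.065):
    p=wproj(c,[e[0],e[1],e[2]+dz]);print(dz,p,(p-[180,150])*2)
# guides direction
for z,a,b in ((.036,(83,5),(83,140)),(.036,(303,5),(298,180))):
    P=wplane(c,180+a[0]/2,150+a[1]/2,z)-wplane(c,180+b[0]/2,150+b[1]/2,z);print(np.degrees(np.arctan2(P[1],P[0])))
A=cv2.resize(c['frame'][180:290,220:340],(720,660),interpolation=cv2.INTER_CUBIC)[:600]
g=cv2.cvtColor(A,cv2.COLOR_RGB2GRAY)
f=c['frame']
# shaft: grey profile rows 228..256
for r in (229,232,236,240,250):print(r,f[r,262:296].mean(1).astype(int))
print([ (r,int(f[r,277:280].mean())) for r in range(215,262)])
```

```text
socket [ 0.49390983 -0.1019148   0.05      ]
[[-0.2877, 0.9577, -0.0016], [0.9577, 0.2877, 0.0017], [0.0021, -0.001, -1.0]]
-0.016 [276.06365039 231.64686712] [192.12730078 163.29373423]
-0.008 [276.01780082 236.49783247] [192.03560163 172.99566494]
-0.001 [275.97486976 241.04836497] [191.94973952 182.09672994]
0.038 [275.6742584  273.14298351] [191.34851679 246.28596702]
0.065 [275.38002098 304.96331356] [190.76004196 309.92662713]
104.10615742080093
107.69886952473706
229 [162 162 162 161 161 162 164 166 167 163 151 139 128 116 103 100 105 113
 119 131 145 158 165 168 167 167 168 169 168 166 165 165 165 166]
232 [114 115 115 116 117 117 116 108  95  78  68  64  65  66  67  68  68  68
  67  65  66  71  85 101 114 119 119 120 118 119 118 118 118 118]
236 [111 111 111 110 112 107  91  70  62  64  66  66  67  68  67  69  69  70
  68  67  65  63  62  64  77  98 110 112 112 110 111 110 110 111]
240 [111 112 111 113 111 101  83  66  64  65  66  66  67  68  69  69  68  69
  69  67  66  64  62  62  70  88 106 113 113 112 111 111 112 112]
250 [ 69  69  70  69  67  65  63  64  66  68  68  67  67  68  69  69  70  69
  68  68  65  65  63  63  62  61  65  68  67  67  78  98 111 113]
[(215, 124), (216, 131), (217, 120), (218, 108), (219, 120), (220, 147), (221, 164), (222, 169), (223, 169), (224, 169), (225, 169), (226, 169), (227, 164), (228, 143), (229, 106), (230, 75), (231, 67), (232, 68), (233, 69), (234, 69), (235, 69), (236, 69), (237, 69), (238, 69), (239, 69), (240, 69), (241, 69), (242, 69), (243, 69), (244, 70), (245, 69), (246, 69), (247, 69), (248, 69), (249, 69), (250, 69), (251, 69), (252, 69), (253, 70), (254, 70), (255, 70), (256, 68), (257, 61), (258, 48), (259, 40), (260, 37), (261, 39)]
```

```bash
python3 -c "
from h import *
rel([.4926,-.1004,.078],106.5)"
```

```text
rot [ 0.004 -0.011  0.057] tr [-0.023 -0.053  0.972]
```

```bash
python3 -m jog '[{"rotation":[0,0,0],"translation":[-0.023,-0.053,0.2],"fingers":0.9},{"rotation":[0,0,0],"translation":[-0.023,-0.053,0.5],"fingers":0.9},{"rotation":[0,0,0],"translation":[-0.023,-0.053,0.8],"fingers":0.9},{"rotation":[0,0,0],"translation":[-0.023,-0.053,0.97],"fingers":0.9},{"rotation":[0,0,0],"translation":[-0.023,-0.053,0.97],"fingers":0.9},{"rotation":[0,0,0],"translation":[-0.023,-0.053,0.97],"fingers":0.9}]'
python3 - <<'E'
from h import *
c=wrist('w4');e=c['s']['eef_pos'];print(e)
A=cv2.resize(c['frame'][180:280,210:343],(798,600),interpolation=cv2.INTER_CUBIC)
cv2.imwrite('pics/w4c.png',A[:,:,::-1])
for n,p in (('sock',[.4939,-.1019,.05]),('foot',[*e[:2],e[2]-.016])):
    q=wproj(c,p);print(n,q,(q-[210,180])*6)
E
```

```text
clock: 9.65
eef_pos: [0.4925, -0.1013, 0.0779]
tool_rot: [-1.875, -2.52, -0.001]
contact_force: [0.7, 0.3, -0.6]
opening: 0.0241
grip_force: 49.4
[ 0.49252371 -0.10127463  0.07790996]
sock [277.79614543 226.38313647] [406.7768726  278.29881881]
foot [276.04187828 231.61859441] [396.25126967 309.71156646]
```

View pics/w4c.png

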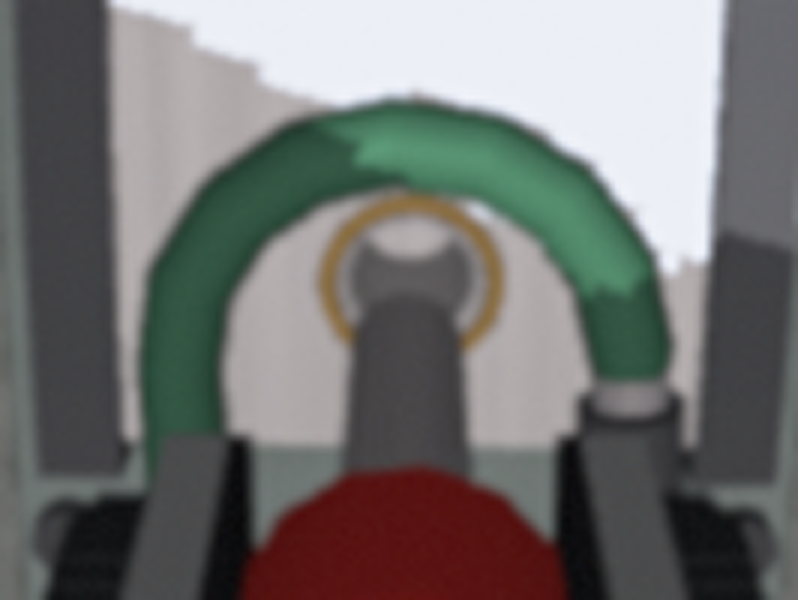

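Socket ring is centred at crop (412,276); the pin foot is at column 411, with its front edge at row 293. So it is aligned laterally and about 2.3 mm short along tool x. I'll correct that and lower gently.

```bash
python3 -m jog '[{"rotation":[0,0,0],"translation":[0.045,0,0],"fingers":0.9},{"rotation":[0,0,0],"translation":[0.045,0,0.06],"fingers":0.9},{"rotation":[0,0,0],"translation":[0.045,0,0.12],"fingers":0.9},{"rotation":[0,0,0],"translation":[0.045,0,0.18],"fingers":0.9},{"rotation":[0,0,0],"translation":[0.045,0,0.24],"fingers":0.9},{"rotation":[0,0,0],"translation":[0.045,0,0.3],"fingers":0.9},{"rotation":[0,0,0],"translation":[0.045,0,0.35],"fingers":0.9}]'
```

```text
clock: 10.4
eef_pos: [0.492, -0.0995, 0.0601]
tool_rot: [-1.876, -2.52, -0.001]
contact_force: [0.1, -1.1, -1.0]
opening: 0.0245
grip_force: 49.5
```

```bash
python3 -m jog '[{"rotation":[0,0,0],"translation":[0,0,0.08],"fingers":0.9},{"rotation":[0,0,0],"translation":[0,0,0.16],"fingers":0.9},{"rotation":[0,0,0],"translation":[0,0,0.24],"fingers":0.9},{"rotation":[0,0,0],"translation":[0,0,0.32],"fingers":0.9},{"rotation":[0,0,0],"translation":[0,0,0.4],"fingers":0.9},{"rotation":[0,0,0],"translation":[0,0,0.45],"fingers":0.9},{"rotation":[0,0,0],"translation":[0,0,0.45],"fingers":0.9}]'
```

```text
clock: 11.1
eef_pos: [0.4917, -0.0992, 0.0375]
tool_rot: [-1.875, -2.519, -0.001]
contact_force: [1.1, -0.7, -1.6]
opening: 0.0243
grip_force: 49.4
```

```bash
python3 -m jog '[{"rotation":[0,0,0],"translation":[0,0,0],"fingers":0.65},{"rotation":[0,0,0],"translation":[0,0,0],"fingers":0.5},{"rotation":[0,0,0],"translation":[0,0,0],"fingers":0.4},{"rotation":[0,0,0],"translation":[0,0,0],"fingers":0.4},{"rotation":[0,0,0],"translation":[0,0,-0.2],"fingers":0.4},{"rotation":[0,0,0],"translation":[0,0,-0.7],"fingers":0.4},{"rotation":[0,0,0],"translation":[0,0,-1.4],"fingers":0.4},{"rotation":[0,0,0],"translation":[0,0,-2.2],"fingers":0.5},{"rotation":[0,0,0],"translation":[0,0,-2.4],"fingers":0.5},{"rotation":[0,0,0],"translation":[0,0,-2.4],"fingers":0.5}]'
python3 - <<'E'
from h import *
c=wrist('w5');e=c['s']['eef_pos'];print(e)
f=c['frame'].astype(int);m=((f[...,0]>45)&(f[...,0]>2*f[...,1])&(f[...,0]>2*f[...,2])).astype('uint8')
n,l,st,ce=cv2.connectedComponentsWithStats(m)
for i in range(1,n):
  if st[i,4]>50:print(st[i],ce[i],wplane(c,*ce[i],.089),wplane(c,*ce[i],.102))
for n,p in (('knobtop if down',[.4925,-.1005,.102]),('handle end',[.474,-.0348,.097])): print(n,wproj(c,p))
from rig import bot
s=bot.camera('scene');pickle.dump(s,open('s2.pkl','wb'))
f=s['frame'].astype(int);m=((f[...,0]>60)&(f[...,0]>2*f[...,1])&(f[...,0]>2*f[...,2])).astype('uint8')
n,l,st,ce=cv2.connectedComponentsWithStats(m)
for i in range(1,n):
  if st[i,4]>8 and st[i,1]<250:print('scene',st[i],ce[i])
print(proj(s,[.4935,-.101,.089]))
A=cv2.resize(c['frame'][100:310,140:420],(400,300),interpolation=cv2.INTER_CUBIC)
B=cv2.resize(s['frame'][110:200,180:300],(400,300),interpolation=cv2.INTER_CUBIC)
cv2.imwrite('pics/j2.png',np.hstack([A,B])[:,:,::-1])
E
```

```text
clock: 12.1
eef_pos: [0.4937, -0.0997, 0.1606]
tool_rot: [1.873, 2.517, 0.005]
contact_force: [-0.5, 0.5, -0.8]
opening: 0.0428
grip_force: 0.0
[ 0.49365504 -0.09970841  0.16062352]
[260 189  31  37 896] [275.234375   207.82700893] [ 0.49383198 -0.10179833  0.089     ] [ 0.49264617 -0.09780475  0.102     ]
knobtop if down [274.03645257 211.0249613 ]
handle end [275.34276917 119.48548019]
scene [508   0  22   5  55] [519.74545455   1.14545455]
scene [223 141  12  14 127] [228.79527559 147.4488189 ]
[228.54718827 147.59138529]
```

View pics/j2.png

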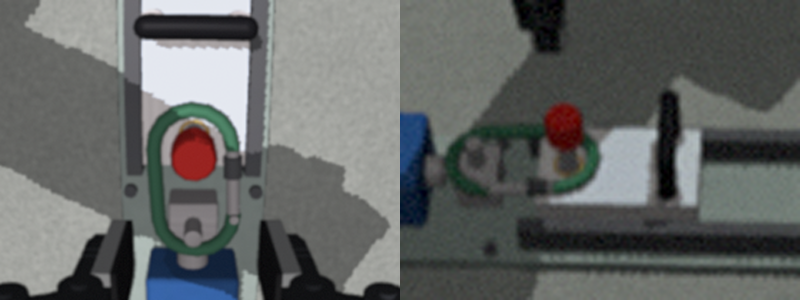

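Run:
```python
from h import *
c=pickle.load(open('w5.pkl','rb'));p=wplane(c,277.2,118.9,.092);print(p)
for z in(.16,):rel([.4745,-.0355,z],196.5)
```

```text
[ 0.47524908 -0.0341702   0.092     ]
rot [ 2.0000e-03 -2.0000e-02 -1.7964e+01] tr [ 1.318  0.045 -0.054]
```

```bash
python3 -m jog '[{"rotation":[0,0,-1.6],"translation":[0.3,0,0],"fingers":0.5},{"rotation":[0,0,-3.2],"translation":[0.8,0,0],"fingers":0.5},{"rotation":[0,0,-4.8],"translation":[1.2,0.03,0],"fingers":0.5},{"rotation":[0,0,-6.4],"translation":[1.32,0.045,0],"fingers":0.5},{"rotation":[0,0,-8],"translation":[1.32,0.045,0],"fingers":0.5},{"rotation":[0,0,-9.6],"translation":[1.32,0.045,0],"fingers":0.5},{"rotation":[0,0,-11.2],"translation":[1.32,0.045,0],"fingers":0.5},{"rotation":[0,0,-12.8],"translation":[1.32,0.045,0],"fingers":0.5},{"rotation":[0,0,-14.4],"translation":[1.32,0.045,0],"fingers":0.5},{"rotation":[0,0,-16],"translation":[1.32,0.045,0],"fingers":0.5},{"rotation":[0,0,-17.4],"translation":[1.32,0.045,0],"fingers":0.5},{"rotation":[0,-0.02,-17.96],"translation":[1.32,0.045,0],"fingers":0.5}]'
python3 -c "
from h import *
rel([.475,-.035,.036],196.5)"
```

```text
clock: 13.4
eef_pos: [0.4734, -0.0354, 0.1556]
tool_rot: [0.455, -3.105, -0.001]
contact_force: [0.3, -0.6, -0.1]
opening: 0.0427
grip_force: 0.0
rot [ 0.016 -0.039  0.033] tr [-0.042 -0.005  2.392]
```

```bash
python3 -m jog '[{"rotation":[0.016,-0.039,0.033],"translation":[-0.04,0,0.4],"fingers":0.5},{"rotation":[0.016,-0.039,0.033],"translation":[-0.04,0,1],"fingers":0.5},{"rotation":[0.016,-0.039,0.033],"translation":[-0.04,0,1.5],"fingers":0.5},{"rotation":[0.016,-0.039,0.033],"translation":[-0.04,0,1.9],"fingers":0.5},{"rotation":[0.016,-0.039,0.033],"translation":[-0.04,0,2.2],"fingers":0.5},{"rotation":[0.016,-0.039,0.033],"translation":[-0.04,0,2.38],"fingers":0.5},{"rotation":[0.016,-0.039,0.033],"translation":[-0.04,0,2.38],"fingers":0.6},{"rotation":[0.016,-0.039,0.033],"translation":[-0.04,0,2.38],"fingers":0.75},{"rotation":[0.016,-0.039,0.033],"translation":[-0.04,0,2.38],"fingers":0.95},{"rotation":[0.016,-0.039,0.033],"translation":[-0.04,0,2.38],"fingers":0.95},{"rotation":[0.016,-0.039,0.033],"translation":[-0.04,0,2.38],"fingers":0.95}]' 60
python3 - <<'E'
from h import *
from rig import bot
s=bot.sense();print(s['eef_pos'],Rr.from_rotvec(s['tool_rot']).as_matrix().round(3).tolist())
E
```

```text
clock: 14.5
eef_pos: [0.4773, -0.0349, 0.0394]
tool_rot: [-0.445, 3.104, -0.002]
contact_force: [0.3, 0.0, -1.7]
opening: 0.012
grip_force: 58.5
[ 0.47733822 -0.03491814  0.0393637 ] [[-0.96, -0.281, 0.006], [-0.281, 0.96, -0.0], [-0.005, -0.002, -1.0]]
```

```bash
cat > g.py <<'E'
from h import *
from rig import bot
B=np.array([np.cos(np.radians(106.4)),np.sin(np.radians(106.4)),0])
def gauge(c,box):
    u0,u1,v0,v1=box;f=c['frame'][v0:v1,u0:u1].astype(int);r,g,b=f[...,0],f[...,1],f[...,2]
    out=[]
    for w in (np.clip(r-1.3*np.maximum(g,b),0,None)*(r>1.5*g),np.clip(np.minimum(r,g)-1.5*b,0,None)*(g>.6*r)):
        w=w*(w>20);v,u=np.mgrid[v0:v1,u0:u1];o=(w*u).sum()/max(w.sum(),1),(w*v).sum()/max(w.sum(),1);out.append((np.round(o,2),(w>0).sum(),plane(c,*o,.07)@B))
    return out,round((out[1][2]-out[0][2])*1000,2)
if __name__=='__main__':
    s=bot.sense();print(s['eef_pos'],'pull',s['contact_force']@B,s['contact_force'],s['opening'],s['grip_force'])
    print('scene',gauge(bot.camera('scene'),(120,190,140,172)));print('top',gauge(bot.camera('top'),(380,452,200,250)))
E
python3 - <<'E'
from g import *
d=pickle.load(open('d0.pkl','rb'))
print(gauge(d['scene'],(120,190,140,172)));print(gauge(d['top'],(380,452,200,250)))
E
python3 -m jog '[{"rotation":[0,0,0],"translation":[0,0.02,0],"fingers":0.95},{"rotation":[0,0,0],"translation":[0,0.06,0],"fingers":0.95},{"rotation":[0,0,0],"translation":[0,0.1,0],"fingers":0.95},{"rotation":[0,0,0],"translation":[0,0.14,0],"fingers":0.95},{"rotation":[0,0,0],"translation":[0,0.18,0],"fingers":0.95},{"rotation":[0,0,0],"translation":[0,0.22,0],"fingers":0.95},{"rotation":[0,0,0],"translation":[0,0.26,0],"fingers":0.95},{"rotation":[0,0,0],"translation":[0,0.28,0],"fingers":0.95}]'
python3 g.py
```

```text
([(array([142.74, 149.68]), np.int64(7), np.float64(-0.4336493471831039)), (array([151.55, 160.93]), np.int64(37), np.float64(-0.4087462045885733))], np.float64(24.9))
([(array([429.58, 227.54]), np.int64(15), np.float64(-0.4349535045990363)), (array([414.4 , 217.67]), np.int64(47), np.float64(-0.41032460015397443))], np.float64(24.63))
clock: 15.3
eef_pos: [0.4735, -0.0213, 0.0393]
tool_rot: [-0.445, 3.104, -0.002]
contact_force: [-1.0, -0.9, 4.4]
opening: 0.012
grip_force: 59.3
[ 0.47345856 -0.02127239  0.03930221] pull -0.6028243752520647 [-0.99697338 -0.92181634  4.44436687] 0.011982945199796244 59.29874539375305
scene ([(array([143.04, 149.65]), np.int64(7), np.float64(-0.43298808295988206)), (array([151.56, 160.95]), np.int64(38), np.float64(-0.4087289755690747))], np.float64(24.26))
top ([(array([429.44, 227.54]), np.int64(16), np.float64(-0.43466168893409546)), (array([414.4 , 217.66]), np.int64(47), np.float64(-0.4103494355937904))], np.float64(24.31))
```

```bash
python3 -m jog '[{"rotation":[0,0,0],"translation":[0,0.02,0],"fingers":0.95},{"rotation":[0,0,0],"translation":[0,0.05,0],"fingers":0.95},{"rotation":[0,0,0],"translation":[0,0.08,0],"fingers":0.95},{"rotation":[0,0,0],"translation":[0,0.11,0],"fingers":0.95},{"rotation":[0,0,0],"translation":[0,0.14,0],"fingers":0.95},{"rotation":[0,0,0],"translation":[0,0.17,0],"fingers":0.95},{"rotation":[0,0,0],"translation":[0,0.2,0],"fingers":0.95},{"rotation":[0,0,0],"translation":[0,0.23,0],"fingers":0.95},{"rotation":[0,0,0],"translation":[0,0.26,0],"fingers":0.95},{"rotation":[0,0,0],"translation":[0,0.28,0],"fingers":0.95}]' 80
python3 g.py
```

```text
clock: 16.4
eef_pos: [0.47, -0.0091, 0.0394]
tool_rot: [-0.444, 3.104, -0.006]
contact_force: [0.5, -5.9, 4.9]
opening: 0.0113
grip_force: 78.0
[ 0.47000349 -0.00905724  0.03936288] pull -5.835972815925669 [ 0.51009519 -5.93335649  4.94486864] 0.011340321992246948 77.95078039169312
scene ([(array([147.3 , 149.66]), np.int64(5), np.float64(-0.4232909201490974)), (array([151.53, 160.98]), np.int64(39), np.float64(-0.40878827468840445))], np.float64(14.5))
top ([(array([425.49, 229.4 ]), np.int64(14), np.float64(-0.4243907947598544)), (array([414.4 , 217.66]), np.int64(47), np.float64(-0.41034998660640115))], np.float64(14.04))
```

```bash
python3 -m jog '[{"rotation":[0,0,0],"translation":[0,0.02,0],"fingers":0.95},{"rotation":[0,0,0],"translation":[0,0.05,0],"fingers":0.95},{"rotation":[0,0,0],"translation":[0,0.08,0],"fingers":0.95},{"rotation":[0,0,0],"translation":[0,0.11,0],"fingers":0.95},{"rotation":[0,0,0],"translation":[0,0.14,0],"fingers":0.95},{"rotation":[0,0,0],"translation":[0,0.17,0],"fingers":0.95},{"rotation":[0,0,0],"translation":[0,0.2,0],"fingers":0.95},{"rotation":[0,0,0],"translation":[0,0.22,0],"fingers":0.95},{"rotation":[0,0,0],"translation":[0,0.22,0],"fingers":0.95}]'
python3 g.py
```

```text
clock: 17.4
eef_pos: [0.4673, 0.0003, 0.0394]
tool_rot: [-0.443, 3.104, -0.01]
contact_force: [0.0, -7.6, 4.8]
opening: 0.0114
grip_force: 77.9
[4.67309993e-01 3.46697203e-04 3.93571457e-02] pull -7.303040174450521 [ 0.02100686 -7.60659102  4.76739682] 0.011423459313110052 77.94298052787781
scene ([(array([151.49, 149.05]), np.int64(6), np.float64(-0.41401378726152105)), (array([151.56, 160.98]), np.int64(39), np.float64(-0.40870787141904785))], np.float64(5.31))
top ([(array([421.56, 230.25]), np.int64(15), np.float64(-0.41507078013844134)), (array([414.41, 217.66]), np.int64(47), np.float64(-0.4103527349974418))], np.float64(4.72))
```

```bash
python3 -m jog '[{"rotation":[0,0,0],"translation":[0,0.02,0],"fingers":0.95},{"rotation":[0,0,0],"translation":[0,0.05,0],"fingers":0.95},{"rotation":[0,0,0],"translation":[0,0.07,0],"fingers":0.95},{"rotation":[0,0,0],"translation":[0,0.07,0],"fingers":0.95}]'
python3 - <<'E'
from g import *
d=pickle.load(open('d0.pkl','rb'));t=d['top']
T=lambda u,v,z:plane(t,260+(u+.5)/4-.5,195+(v+.5)/4-.5,z)
for a,b,z in (((38,232),(690,28),.006),((88,398),(765,180),.006),((570,150),(695,110),.07),((95,355),(410,262),.036)):
    p=T(*a,z)-T(*b,z);print(np.degrees(np.arctan2(p[1],p[0])))
c=bot.camera('scene');e=bot.camera('top');pickle.dump((c,e),open('p3.pkl','wb'))
for n,cc,bx in(('s',c,(120,190,140,172)),('t',e,(380,452,200,250))):print(gauge(cc,bx))
A=cv2.resize(c['frame'][138:178,118:198],(600,300),interpolation=cv2.INTER_CUBIC)
Bm=cv2.resize(e['frame'][202:252,380:460],(480,300),interpolation=cv2.INTER_CUBIC)
cv2.imwrite('pics/fin.png',np.vstack([A,np.pad(Bm,((0,0),(0,120),(0,0)))])[:,:,::-1])
# PCA orientation of the pointer and mark in metric plane, both cameras
print(bot.sense()['eef_pos'],bot.sense()['contact_force'])
E
```

```text
clock: 17.9
eef_pos: [0.4665, 0.0033, 0.0394]
tool_rot: [-0.442, 3.104, -0.011]
contact_force: [-0.1, -9.2, 4.1]
opening: 0.0117
grip_force: 78.0
105.72002028143473
106.08316416560952
106.03721000823245
104.72736389859672
([(array([153.  , 147.61]), np.int64(4), np.float64(-0.41120401650811916)), (array([151.53, 160.99]), np.int64(39), np.float64(-0.4087666465128995))], np.float64(2.44))
([(array([420.35, 230.52]), np.int64(16), np.float64(-0.4121963046504126)), (array([414.4 , 217.68]), np.int64(47), np.float64(-0.4103215992467221))], np.float64(1.87))
[0.46647    0.00325657 0.03934694] [ 0.05036448 -8.46891528  4.06192188]
```

```bash
python3 -m jog '[{"rotation":[0,0,0],"translation":[0,0.02,0],"fingers":0.95},{"rotation":[0,0,0],"translation":[0,0.04,0],"fingers":0.95},{"rotation":[0,0,0],"translation":[0,0.05,0],"fingers":0.95},{"rotation":[0,0,0],"translation":[0,0.05,0],"fingers":0.95},{"rotation":[0,0,0],"translation":[0,0.05,0],"fingers":0.95},{"rotation":[0,0,0],"translation":[0,0.05,0],"fingers":0.95}]'
cat > m.py <<'E'
from g import *
# averaged frames, looser colour weights, both cameras, bench yaw 105.9
B=np.array([np.cos(np.radians(105.9)),np.sin(np.radians(105.9)),0])
def meas(F,c,box):
    u0,u1,v0,v1=box;f=F[v0:v1,u0:u1];r,g,b=f[...,0],f[...,1],f[...,2];v,u=np.mgrid[v0:v1,u0:u1];o=[]
    for w in (np.clip(r-np.maximum(g,b)-15,0,None)*(r-g>.6*np.abs(g-b)+15)*(g<1.25*b+8),np.clip(np.minimum(r,g)-b-25,0,None)):
        P=plane(c,(w*u).sum()/w.sum(),(w*v).sum()/w.sum(),.07);o.append(P)
    return np.round((o[1]-o[0])@B*1000,2),[p.round(4) for p in o]
d=pickle.load(open('d0.pkl','rb'))
for n,bx in(('scene',(124,188,143,170)),('top',(384,450,204,248))):
    print(n,'rest',meas(d[n]['frame'].astype(float),d[n],bx))
    cs=[bot.camera(n) for _ in range(4)];print('now',meas(np.mean([c['frame'] for c in cs],0),cs[0],bx))
s=bot.sense();print(s['clock'],s['eef_pos'],s['contact_force'])
E
python3 m.py
```

```text
clock: 18.6
eef_pos: [0.4659, 0.0053, 0.0394]
tool_rot: [-0.442, 3.104, -0.012]
contact_force: [0.6, -10.2, 3.7]
opening: 0.0116
grip_force: 78.0
scene rest (np.float64(24.9), [array([ 0.5407, -0.2929,  0.07  ]), array([ 0.5654, -0.26  ,  0.07  ])])
now (np.float64(0.28), [array([ 0.5322, -0.2697,  0.07  ]), array([ 0.5654, -0.26  ,  0.07  ])])
top rest (np.float64(24.82), [array([ 0.5387, -0.2949,  0.07  ]), array([ 0.5633, -0.2621,  0.07  ])])
now (np.float64(0.01), [array([ 0.5328, -0.2708,  0.07  ]), array([ 0.5633, -0.2621,  0.07  ])])
19.0 [0.4659134  0.00530124 0.03937444] [ 1.48861103 -9.12155963  3.35124398]
```

```bash
python3 -c "
from rig import bot
print(bot.job_done())"
```

```text
the job is handed in; nothing more can be done
None
```

I handed the job in: the red pin is fully down in the socket through the green carabiner, and the arm still holds the handle with the pointer within about 0.3 mm of the yellow marker.

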